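# Set the needle valve an eighth of a turn off its seat

## Task

Two small needle valves stand on the bench. On the one with the flat wing-shaped head, turn the screw clockwise until it bottoms on its seat, then back it off by one eighth of a turn (45 degrees) and let go. Leave the valve with the round knurled head as it is set.

Things in the scene. Friction and masses are not known exactly. Their poses are not given: they have to be found in the camera images.
- wing_valve: the valve to set, fixed to the bench: aluminium foot plate 90 x 60 x 10 mm (long side along its x), brass body with a hose barb to each side (along y, tips 31 mm from the axis, 26 mm up) and a bonnet 26 mm wide up to z = 53 mm, 18 mm wide up to 60 mm; the steel wing head is above it. Origin: centre of the plate's underside, on the screw's axis; z up. Position and yaw (within 30 degrees) vary
- wing_screw (a joint): turn of the wing head about the upright axis, rad. 0 = bottomed on a hard stop, wing in line with the plate's long side (x). Grows as it is backed off, counter-clockwise seen from above: it is the angle from the plate's x to the wing. Upper stop 2.0. Starts between 1.05 and 1.4. Stays where left (friction about 0.07 N m); does not rise or sink as it turns
- wing_grip (a point): where to grip the wing head: on the axis, 94 mm above the bench, turning with the head; its x axis runs along the wing, z up. The wing is a flat upright steel bar, 46 mm long (x), 12 mm thick (y), from 70 to 106 mm above the bench; under it is a collar 18 mm wide, 64 to 70 mm above the bench
- round_mark (a point): the other valve: a point on top of its round knurled steel knob (38 mm across, 22 mm high, top 92 mm above the bench, on a stand of the same make), at the rim end of the dark line, 17 mm from the knob's axis; x points away from that axis. The knob turns just as easily and must keep its setting. The two valves' axes are at least 0.14 m apart
There are look-alikes about, which are no part of the job. What is shaped like the wing_valve but blue is not meant.

How it is judged:
By the outcome, as a careful person would: the job done as asked, in the order asked, and still so for the second after the job is handed in, with the robot touching nothing.
It also fails if it takes over 32 s, if anything falls off the work surface, if the arm or the gripper's body presses on something with over 40 N, if the wrist force passes 120 N, or if a joint passes its speed limit or range.

## Robot

A 6-joint arm with a two-finger parallel gripper is mounted at the origin on a cart in front of the work surface, level with it; the furniture and walls round the work are solid. World frame = base frame: x ahead of the robot, y to its left, z up, the work surface at z = 0. Lengths are in m, angles in degrees, forces in N, time in s.
With the tool pointing down it reaches from about 0.3 to 0.825 m from the base axis. Payload 5.4 kg.
Tool frame: the origin (TCP) lies on the centre line of the jaws, within the pads' length; the fingertips stand 17 mm ahead of it and the grasp point (between the pads) lies 2 mm behind it; z points along the fingers, y is the line along which they close (so a half turn about z gives the same grasp; the last joint's range is limited). The gripper opens to 92 mm and grips with 3 to 60 N. Pads are 20 mm wide; open, the fingers measure 128 mm over their backs; the gripper's body (75 mm by 189 mm) begins 69 mm behind the grasp point.
Start: joints at [62.733, 9.076, 91.501, -0, 79.423, -12.038], TCP at [0.151, 0.555, 0.232] pointing down, gripper open.
Joint ranges: [-166.64, 166.64], [-54.1, 131.32], [10.49, 154.53], [-73.88, 253.88], [9.74, 151.15], [-171.62, 171.62]. Speed limits (degrees/s): [147.25, 147.25, 180, 180, 180, 180].

## Interface

Orientations are given as a 3x3 rotation matrix whose columns are the frame's x, y, z axes.
In Python, from workcell import * gives the robot as it stands.
- The arm moves only by the tool carry_out, never from a script. Its argument "plan" is one flat list of numbers, 6 for each row, row after row: the shift along the tool's x, y, z in cm, then the turn, a rotation vector about the tool's x, y, z in rad. In form: [x, y, z, ax, ay, az, x, y, z, ax, ay, az, ...]. A call has exactly 8 rows; each row shifts and turns the commanded pose from where the row before left it, along the tool's axes as they then stand; what a row does not reach is not made up. A row lasts 1/12 s, in which the tool goes at most 41.7 mm and 7.16 degrees, less where a joint would pass 70% of its speed; a pose out of reach is approached as far as the arm can. A call is refused whole if a number of a shift passes 4.17 or a number of a turn 0.125, either way. A call with a gripper value outside its range is refused whole. "fingers" is the opening, from 0 (shut) to 1 (fully open), set as the call begins (left out, the last holds). The fingers move at their own pace and stop on an object; "force" is the grip in N (left out, the last holds). Time passes only in rows, so rows that do not move let the fingers close, or fill a call up. It gives the time, the measured TCP pose, the force, the opening and the grip force at its end, in the units of the state.
- read_state(): the state, without advancing time (a new reading comes with each control period).
- snapshot(name): name is "scene" or "top" or "wrist"; returns a dict with "pixels" (384x512x3 uint8, blue, green, red), "vertical_fov" (degrees; the focal length in pixels is half the picture's height over the tangent of half this angle, whatever the lens; pixels are square), "cx", "cy" (the principal point, pixels), "k1" (the pictures are not rectified: a ray, as slopes to the right and down, at radius r is drawn at 1 + k1 r^2 times it, then the intrinsics apply), "view" (4x4, takes a point from world to camera coordinates); the wrist camera has in their place "tool_from_camera" (4x4, takes a point from camera to tool coordinates, whose origin is the TCP and whose axes are the flange's). Camera axes: x right, y down, z forward; pixel columns grow to the right and rows downward; lengths in m; the calibration is good to about 2 mm. A picture is of the moment at which its call begins: read the wrist's pose just before it. There is no depth.
- sign_off(): hands the job in; it is judged then, once.
The state is a dict: "clock": time; "qpos": joint angles; "qd": joint speeds; "joint_torque": joint torques, N m; "eef_pos": TCP position; "tcp_rot": TCP orientation; "contact_force": force on the tool from outside, world axes, zero at the start; "moment": the same for the moment, N m; "opening": finger opening in m; "grip_force": force on a finger pad.
Only numpy, scipy, OpenCV 4.12 (cv2) and the standard library are available. Lean on these libraries where they do the work, as an engineer would, in place of code of your own. Each camera call takes 0.05 s, during which the arm holds its last target. There are 200 camera calls.

## Working session

There is one attempt and no reset: what is moved stays moved. The work goes in short steps, Python scripts to look and compute and a tool call to move; the robot and the scene stay as the last step left them, time stands still between calls to the robot, and variables do not carry over. Pictures are saved under pics/ and viewed, at most 10 in all, crops included, and the job is handed in when it is done.

Besides the shell and the picture viewer there is one more tool, called after "Emit:" as name(argument=value, ...), one argument or row to a line, values as JSON. carry_out: Moves the arm, as the interface text tells. Its arguments: {"type":"object","properties":{"plan":{"type":"array","items":{"type":"number"}},"fingers":{"type":"number"},"force":{"type":"number"}},"required":["plan"]}

```bash
mkdir -p pics
python3 - <<'E'
from workcell import *
import cv2,numpy as np
s=read_state();print({k:np.round(v,3).tolist() for k,v in s.items()})
for n in("scene","top"):
    d=snapshot(n);cv2.imwrite(f"pics/{n}.png",d["pixels"]);np.save(f"{n}.npy",d,allow_pickle=True)
    print(n,d["vertical_fov"],d["cx"],d["cy"],d["k1"],np.round(d["view"],3).tolist())
E
```

```text
{'clock': 0.0, 'qpos': [62.734, 9.113, 91.569, -0.002, 79.424, -12.037], 'qd': [0.089, 0.085, -0.042, -0.022, -0.049, -0.039], 'joint_torque': [0.002, -38.557, -32.211, 0.07, 0.038, -0.0], 'eef_pos': [0.151, 0.554, 0.231], 'tcp_rot': [[-0.965, 0.263, -0.001], [0.263, 0.965, -0.002], [0.0, -0.002, -1.0]], 'contact_force': [0.543, 0.541, -0.46], 'moment': [0.031, -0.025, 0.037], 'grip_force': 0.0, 'opening': 0.092}
scene 42.73380597810644 258.91317047742905 194.6391352800543 -0.21708773182541063 [[0.612, -0.79, -0.017, -0.263], [-0.616, -0.463, -0.637, 0.375], [0.495, 0.4, -0.771, 0.926], [0.0, 0.0, 0.0, 1.0]]
top 52.90812211976451 254.9030856704618 192.14214811903736 -0.025902729617692064 [[-0.026, -1.0, -0.008, 0.073], [-0.997, 0.026, -0.072, 0.485], [0.072, 0.006, -0.997, 0.896], [0.0, 0.0, 0.0, 1.0]]
```

View pics/top.png

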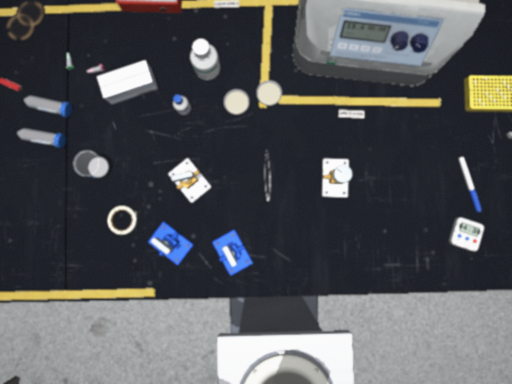

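View pics/scene.png

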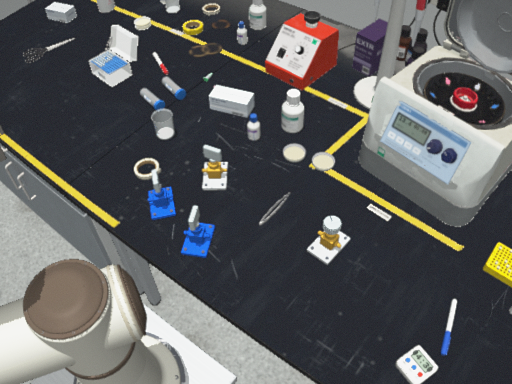

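The top view shows the wing valve (white plate, brass body) at about (189,180) and the round one at (337,177). The blue look-alikes are at (171,243) and (232,253). I'll measure the wing valve next.

```bash
cat > h.py <<'E'
from workcell import *
import cv2,numpy as np
def rays(d,uv,st=None):
    """pixel -> origin, unit directions in world"""
    im=d["pixels"];f=im.shape[0]/2/np.tan(np.radians(d["vertical_fov"]/2))
    K=np.array([[f,0,d["cx"]],[0,f,d["cy"]],[0,0,1]])
    p=cv2.undistortPoints(np.float64(uv).reshape(-1,1,2),K,np.array([d["k1"],0,0,0,0.]),None,None,None).reshape(-1,2)
    v=np.c_[p,np.ones(len(p))]
    if "view" in d: M=np.linalg.inv(np.array(d["view"]))
    else:
        T=np.eye(4);T[:3,:3]=st["tcp_rot"];T[:3,3]=st["eef_pos"];M=T@np.array(d["tool_from_camera"])
    return M[:3,3],v@M[:3,:3].T
def onz(d,uv,z,st=None):
    o,v=rays(d,uv,st);return o+v*((z-o[2])/v[:,2])[:,None]
def cross(o1,v1,o2,v2):
    A=np.c_[v1,-v2];t=np.linalg.lstsq(A,o2-o1,rcond=None)[0]
    a,b=o1+v1*t[0],o2+v2*t[1];return (a+b)/2,np.linalg.norm(a-b)
E
python3 - <<'E'
from h import *
d=np.load("top.npy",allow_pickle=True).item();s=np.load("scene.npy",allow_pickle=True).item()
im=d["pixels"]
m=((im.min(2)>130)).astype(np.uint8)*255
for (x0,y0,x1,y1) in[(160,150,220,210),(310,145,365,210)]:
    r=m[y0:y1,x0:x1];c=max(cv2.findContours(r,0,1)[0],key=cv2.contourArea)+[x0,y0]
    b=cv2.boxPoints(cv2.minAreaRect(c));w=onz(d,b,.01)
    print(np.round(b),np.round(w,3),"mean",w.mean(0),"sides",np.linalg.norm(w[1]-w[0]),np.linalg.norm(w[2]-w[1]),
     "yaw of sides",[np.degrees(np.arctan2(*(w[i+1]-w[i])[[1,0]])) for i in(0,1)])
a=cv2.resize(im[145:215,155:225],(400,400),interpolation=2);b=cv2.resize(s["pixels"][135:205,180:250],(400,400),interpolation=2)
cv2.imwrite("pics/c1.png",np.hstack([a,b]))
E
```

```text
[[167. 174.]
 [187. 157.]
 [199. 171.]
 [179. 188.]] [[0.538 0.272 0.01 ]
 [0.578 0.222 0.01 ]
 [0.542 0.193 0.01 ]
 [0.502 0.243 0.01 ]] mean [0.54008612 0.23238918 0.01      ] sides 0.06425339109599318 0.04557757970356652 yaw of sides [np.float64(-51.23443483526117), np.float64(-141.44436866712113)]
[[322. 158.]
 [351. 158.]
 [351. 197.]
 [322. 197.]] [[ 0.566 -0.103  0.01 ]
 [ 0.564 -0.173  0.01 ]
 [ 0.47  -0.169  0.01 ]
 [ 0.472 -0.099  0.01 ]] mean [ 0.51794327 -0.13590266  0.01      ] sides 0.06977811472364223 0.09395323174244459 yaw of sides [np.float64(-91.47620887294231), np.float64(177.48265579723434)]
```

View pics/c1.png

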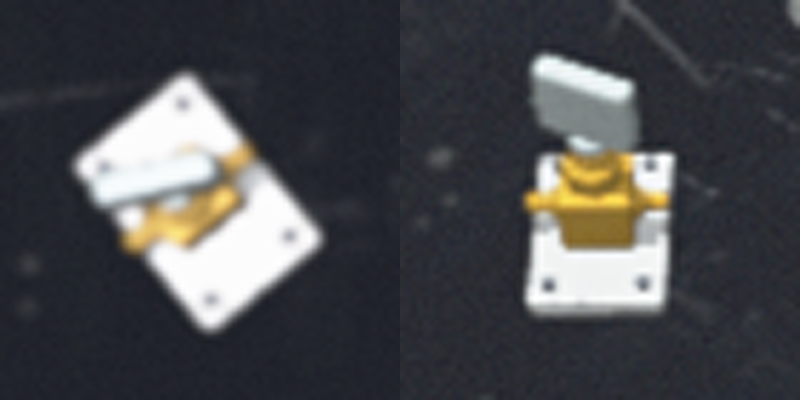

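Run:
```python
from h import *
d=np.load("top.npy",allow_pickle=True).item();s=np.load("scene.npy",allow_pickle=True).item()
k=70/400
T=lambda p:(np.array(p)+.5)*k-.5+[155,145]
S=lambda p:(np.array(p)+.5)*k-.5+[180,135]
w=onz(d,T([(185,70),(323,240),(210,333),(73,163)]),.01)
print(w,w.mean(0),np.linalg.norm(np.roll(w,-1,0)-w,axis=1),[np.degrees(np.arctan2(*(b-a)[[1,0]])) for a,b in zip(w,np.roll(w,-1,0))])
g=onz(d,T([(93,190),(218,168)]),.106);print(g,g.mean(0),np.linalg.norm(g[1]-g[0]),np.degrees(np.arctan2(*(g[0]-g[1])[[1,0]])))
o1,v1=rays(d,T([(155,178)]));o2,v2=rays(s,S([(583,77-0)])-[70,0]);print(cross(o1,v1[0],o2,v2[0]))
c=snapshot("wrist");print(c["vertical_fov"],c["k1"],c["tool_from_camera"])
```

```text
[[0.57729685 0.22198378 0.01      ]
 [0.50377465 0.16489719 0.01      ]
 [0.46599251 0.21289178 0.01      ]
 [0.5390793  0.26975019 0.01      ]] [0.52153583 0.21738074 0.01      ] [0.09308272 0.06108167 0.09259891 0.06117361] [np.float64(-142.17231265262703), np.float64(128.2104099045768), np.float64(37.88139543540898), np.float64(-51.33696190557229)]
[[0.51632846 0.23986395 0.106     ]
 [0.52339542 0.19255491 0.106     ]] [0.51986194 0.21620943 0.106     ] 0.047833950435140514 98.49594947136312
(array([0.52119136, 0.21561367, 0.10518507]), np.float64(0.0025173342833539505))
71.54415185362447 -0.019461455641863717 [[-1.07027438e-04 -9.64852111e-01 -2.62793440e-01  7.44819639e-02]
 [ 9.99999978e-01 -1.50672976e-04  1.45930977e-04  6.34257075e-04]
 [-1.80397681e-04 -2.62793419e-01  9.64852106e-01 -1.54944682e-01]
 [ 0.00000000e+00  0.00000000e+00  0.00000000e+00  1.00000000e+00]]
```

Emit:
carry_out(
  plan=[-2.78,-1.43,0,0,0,0,-2.78,-1.43,0,0,0,0,-2.78,-1.43,0,0,0,0,-2.78,-1.43,0,0,0,0,-2.78,-1.43,0,0,0,0,-2.78,-1.43,0,0,0,0,-2.78,-1.43,0,0,0,0,-2.78,-1.43,0,0,0,0],
  fingers=1,
)

```text
clock: 0.82
eef_pos: [0.3363, 0.3847, 0.2313]
tcp_rot: [[-0.965, 0.263, -0.0], [0.263, 0.965, -0.0], [0.0, -0.0, -1.0]]
contact_force: [0.4, 0.3, 0.7]
opening: 0.0918
grip_force: 0.0
```

Emit:
carry_out(
  plan=[-2.78,-1.43,0,0,0,0,-2.78,-1.43,0,0,0,0,-2.78,-1.43,0,0,0,0,-2.78,-1.43,0,0,0,0,-2.78,-1.43,0,0,0,0,-2.78,-1.43,0,0,0,0,-2.78,-1.43,0,0,0,0,-2.78,-1.43,0,0,0,0],
)

```text
clock: 1.48
eef_pos: [0.5209, 0.2159, 0.2313]
tcp_rot: [[-0.965, 0.263, -0.001], [0.263, 0.965, -0.0], [0.001, -0.0, -1.0]]
contact_force: [-0.2, -0.4, -0.7]
opening: 0.0917
grip_force: 0.0
```

Emit:
carry_out(
  plan=[0,0,0.4,0,0,0.12,0,0,0.4,0,0,0.12,0,0,0.4,0,0,0.12,0,0,0.4,0,0,0.12,0,0,0.4,0,0,0.12,0,0,0.4,0,0,0.12,0,0,0.4,0,0,0.12,0,0,0.4,0,0,0.12],
)

```text
clock: 2.15
eef_pos: [0.5198, 0.2171, 0.199]
tcp_rot: [[-0.333, 0.943, -0.001], [0.943, 0.333, -0.0], [0.0, -0.001, -1.0]]
contact_force: [0.3, -0.2, 0.3]
opening: 0.0921
grip_force: 0.0
```

Emit:
carry_out(
  plan=[0,0,0,0,0,0.1,0,0,0,0,0,0.097,0,0,0,0,0,0,0,0,0,0,0,0,0,0,0,0,0,0,0,0,0,0,0,0,0,0,0,0,0,0,0,0,0,0,0,0],
)

```text
clock: 2.82
eef_pos: [0.5201, 0.2172, 0.1996]
tcp_rot: [[-0.148, 0.989, 0.0], [0.989, 0.148, 0.0], [0.0, 0.0, -1.0]]
contact_force: [-1.3, 0.6, 0.7]
opening: 0.0918
grip_force: 0.0
```

Run:
```python
from h import *
s=read_state();d=snapshot("wrist");cv2.imwrite("pics/w1.png",d["pixels"]);np.save("w1.npy",[s,d],allow_pickle=True)
print({k:np.round(s[k],4).tolist() for k in("clock","qpos","eef_pos","tcp_rot","contact_force","moment")})
```

```text
{'clock': 2.8167, 'qpos': [10.383, 8.8758, 95.414, 0.0007, 75.7073, 1.8634], 'eef_pos': [0.5201, 0.2172, 0.1996], 'tcp_rot': [[-0.1481, 0.989, 0.0], [0.989, 0.1481, 0.0], [0.0, 0.0001, -1.0]], 'contact_force': [-1.2857, 0.6066, 0.6646], 'moment': [-0.06, 0.078, -0.0144]}
```

View pics/w1.png

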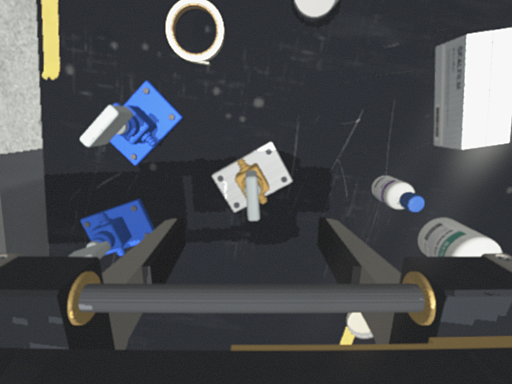

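The wrist view shows the wing at about (252,198), nearly upright between the fingers, on its plate (corners about (270,142), (293,182), (236,213), (211,180)). I'll refine the yaws from this view.

Run:
```python
from h import *
s,d=np.load("w1.npy",allow_pickle=True);im=d["pixels"]
w=onz(d,[(270,142),(293,182),(236,213),(211,180)],.01,s)
print(w,w.mean(0),[np.degrees(np.arctan2(*(b-a)[[1,0]])) for a,b in zip(w,np.roll(w,-1,0))])
cv2.imwrite("pics/c2.png",cv2.resize(im[135:225,200:305],None,fx=6,fy=6,interpolation=2))
```

```text
[[0.53684345 0.26770295 0.01      ]
 [0.57573274 0.22060949 0.01      ]
 [0.50675207 0.16628442 0.01      ]
 [0.46784673 0.20722186 0.01      ]] [0.52179375 0.21545468 0.01      ] [np.float64(-50.45046004644581), np.float64(-141.77813611220014), np.float64(133.54206336175392), np.float64(41.23713386555164)]
```

View pics/c2.png

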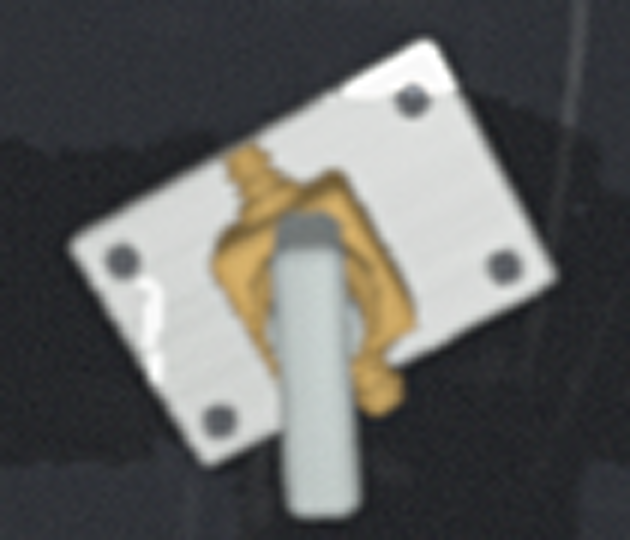

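Run:
```python
from h import *
s,d=np.load("w1.npy",allow_pickle=True)
C=lambda p:(np.array(p)+.5)/6-.5+[200,135]
yaw=lambda v:np.degrees(np.arctan2(v[1],v[0]))
for p in([(430,38),(557,278),(208,467),(70,245)],[(411,100),(504,267),(219,420),(122,261)]):
    w=onz(d,C(p),.01,s);print(w.mean(0),[(np.linalg.norm(b-a).round(4),yaw(b-a).round(1)) for a,b in zip(w,np.roll(w,-1,0))])
g=onz(d,C([(277,248),(343,248),(360,516),(288,518)]),.106,s)
print(g,g.mean(0),yaw((g[0]+g[1]-g[2]-g[3])),np.linalg.norm(g[0]+g[1]-g[2]-g[3])/2)
print("tool y yaw",yaw(s["tcp_rot"][:2,1]) if hasattr(s["tcp_rot"],"shape") else 0)
e=g.mean(0)-s["eef_pos"];print("delta tool",np.array(s["tcp_rot"]).T@e)
```

```text
[0.52116257 0.21785334 0.01      ] [(np.float64(0.0598), np.float64(-52.4)), (np.float64(0.0895), np.float64(-141.9)), (np.float64(0.0594), np.float64(128.2)), (np.float64(0.0901), np.float64(38.3))]
[0.52087128 0.21705768 0.01      ] [(np.float64(0.0423), np.float64(-51.5)), (np.float64(0.0725), np.float64(-142.3)), (np.float64(0.0422), np.float64(128.1)), (np.float64(0.0722), np.float64(37.7))]
[[0.5114744  0.23938235 0.106     ]
 [0.52181835 0.2409293  0.106     ]
 [0.5315712  0.19656078 0.106     ]
 [0.51980648 0.19444503 0.106     ]] [0.52116761 0.21782937 0.106     ] 101.44790004553455 0.04555929715713514
tool y yaw 8.519474776203271
delta tool [0.00046497 0.00110615 0.09363462]
```

Emit:
carry_out(
  plan=[0,0.1,1.5,0,0,-0.05,0,0,1.5,0,0,0,0,0,1.5,0,0,0,0,0,1.5,0,0,0,0,0,1.5,0,0,0,0,0,1.5,0,0,0,0,0,1.2,0,0,0,0,0,0.56,0,0,0],
)

```text
clock: 3.53
eef_pos: [0.52, 0.2171, 0.0901]
tcp_rot: [[-0.197, 0.98, -0.003], [0.98, 0.197, -0.001], [0.0, -0.003, -1.0]]
contact_force: [-0.6, 0.2, -0.1]
opening: 0.0919
grip_force: 0.0
```

Emit:
carry_out(
  plan=[0,0,0,0,0,0,0,0,0,0,0,0,0,0,0,0,0,0,0,0,0,0,0,0,0,0,0,0,0,0,0,0,0,0,0,0,0,0,0,0,0,0,0,0,0,0,0,0],
  fingers=0,
  force=25,
)

```text
clock: 4.2
eef_pos: [0.5212, 0.2174, 0.0922]
tcp_rot: [[-0.197, 0.98, 0.0], [0.98, 0.197, 0.0], [0.0, 0.0, -1.0]]
contact_force: [-0.2, 0.4, 0.3]
opening: 0.041
grip_force: 0.0
```

Emit:
carry_out(
  plan=[0,0,0,0,0,0,0,0,0,0,0,0,0,0,0,0,0,0,0,0,0,0,0,0,0,0,0,0,0,0,0,0,0,0,0,0,0,0,0,0,0,0,0,0,0,0,0,0],
)

```text
clock: 4.87
eef_pos: [0.5212, 0.2173, 0.092]
tcp_rot: [[-0.197, 0.98, 0.0], [0.98, 0.197, 0.0], [0.0, 0.0, -1.0]]
contact_force: [0.8, 1.1, -0.3]
opening: 0.012
grip_force: 25.0
```

```bash
cat >> h.py <<'E'
def rep():
    s=read_state();print({k:np.round(s[k],4).tolist() for k in("clock","eef_pos","contact_force","moment","opening","grip_force")},"q6",s["qpos"][5],"yaw_x",np.degrees(np.arctan2(s["tcp_rot"][1][0],s["tcp_rot"][0][0])))
E
python3 -c "from h import *;rep()"
```

```text
{'clock': 4.8667, 'eef_pos': [0.5212, 0.2173, 0.092], 'contact_force': [0.8346, 1.1475, -0.3295], 'moment': [-0.0184, -0.1143, -0.046], 'opening': 0.012, 'grip_force': 24.995} q6 -0.9644551519190386 yaw_x 101.33946639577944
```

Gripped at 12.0 mm opening, so it is aligned. Next I turn clockwise to near the seat.

Emit:
carry_out(
  plan=[0,0,0,0,0,0.12,0,0,0,0,0,0.12,0,0,0,0,0,0.12,0,0,0,0,0,0.12,0,0,0,0,0,0.12,0,0,0,0,0,0.12,0,0,0,0,0,0.12,0,0,0,0,0,0.1],
)

```text
clock: 5.53
eef_pos: [0.5215, 0.2172, 0.092]
tcp_rot: [[0.68, 0.733, 0.001], [0.733, -0.68, -0.0], [0.0, 0.001, -1.0]]
contact_force: [2.5, 0.2, -1.9]
opening: 0.0118
grip_force: 25.0
```

Emit:
carry_out(
  plan=[0,0,0,0,0,0.02,0,0,0,0,0,0.02,0,0,0,0,0,0.02,0,0,0,0,0,0.02,0,0,0,0,0,0.02,0,0,0,0,0,0,0,0,0,0,0,0,0,0,0,0,0,0],
)

```text
clock: 6.2
eef_pos: [0.5214, 0.2172, 0.092]
tcp_rot: [[0.746, 0.666, 0.001], [0.666, -0.746, -0.0], [0.001, 0.001, -1.0]]
contact_force: [4.4, -0.3, -3.9]
opening: 0.0119
grip_force: 25.0
```

```bash
python3 -c "from h import *;rep()"
```

```text
{'clock': 6.2, 'eef_pos': [0.5214, 0.2172, 0.092], 'contact_force': [4.3536, -0.318, -3.9131], 'moment': [-0.1589, -0.6916, -0.0905], 'opening': 0.0119, 'grip_force': 24.9972} q6 58.610477579148544 yaw_x 41.76225403157337
```

Emit:
carry_out(
  plan=[0,0,0,0,0,0.01,0,0,0,0,0,0.01,0,0,0,0,0,0.01,0,0,0,0,0,0.01,0,0,0,0,0,0,0,0,0,0,0,0,0,0,0,0,0,0,0,0,0,0,0,0],
)

```text
clock: 6.87
eef_pos: [0.5215, 0.2172, 0.092]
tcp_rot: [[0.772, 0.635, 0.001], [0.635, -0.772, -0.0], [0.001, 0.001, -1.0]]
contact_force: [4.8, -1.1, -4.7]
opening: 0.0119
grip_force: 25.0
```

```bash
python3 -c "from h import *;rep()"
```

```text
{'clock': 6.8667, 'eef_pos': [0.5215, 0.2172, 0.092], 'contact_force': [4.7542, -1.053, -4.6601], 'moment': [-0.1673, -0.8298, 0.0486], 'opening': 0.0119, 'grip_force': 24.9877} q6 60.93413179235979 yaw_x 39.44404661999456
```

Emit:
carry_out(
  plan=[0,0,0,0,0,0.01,0,0,0,0,0,0.01,0,0,0,0,0,0.01,0,0,0,0,0,0,0,0,0,0,0,0,0,0,0,0,0,0,0,0,0,0,0,0,0,0,0,0,0,0],
)

```text
clock: 7.53
eef_pos: [0.5214, 0.2172, 0.092]
tcp_rot: [[0.791, 0.612, 0.001], [0.612, -0.791, -0.0], [0.0, 0.001, -1.0]]
contact_force: [5.4, -0.5, -4.9]
opening: 0.0117
grip_force: 25.0
```

```bash
python3 -c "from h import *;rep()"
```

```text
{'clock': 7.5333, 'eef_pos': [0.5214, 0.2172, 0.092], 'contact_force': [5.4085, -0.5158, -4.8639], 'moment': [-0.2315, -0.8117, 0.1029], 'opening': 0.0117, 'grip_force': 24.9812} q6 62.64391649877253 yaw_x 37.73595740221575
```

Emit:
carry_out(
  plan=[0,0,0,0,0,0.01,0,0,0,0,0,0.01,0,0,0,0,0,0.01,0,0,0,0,0,0,0,0,0,0,0,0,0,0,0,0,0,0,0,0,0,0,0,0,0,0,0,0,0,0],
)

```text
clock: 8.2
eef_pos: [0.5214, 0.2172, 0.092]
tcp_rot: [[0.808, 0.589, 0.001], [0.589, -0.808, -0.0], [0.0, 0.001, -1.0]]
contact_force: [4.9, -1.1, -4.1]
opening: 0.012
grip_force: 25.2
```

```bash
python3 -c "from h import *;rep();rep()"
```

```text
{'clock': 8.2, 'eef_pos': [0.5214, 0.2172, 0.092], 'contact_force': [4.9125, -1.056, -4.0823], 'moment': [-0.2062, -0.7745, 0.4613], 'opening': 0.012, 'grip_force': 25.1894} q6 64.31439080618398 yaw_x 36.08222140363258
{'clock': 8.2, 'eef_pos': [0.5214, 0.2172, 0.092], 'contact_force': [4.9125, -1.056, -4.0823], 'moment': [-0.2062, -0.7745, 0.4613], 'opening': 0.012, 'grip_force': 25.1894} q6 64.31439080618398 yaw_x 36.08222140363258
```

The yaw moment rose from 0.10 to 0.46 N m, so the screw is on its stop. That is close to the plate yaw of 38°. Now I back off to wing yaw of about 82.7°.

Emit:
carry_out(
  plan=[0,0,0,0,0,-0.11,0,0,0,0,0,-0.11,0,0,0,0,0,-0.11,0,0,0,0,0,-0.11,0,0,0,0,0,-0.11,0,0,0,0,0,-0.11,0,0,0,0,0,-0.11,0,0,0,0,0,-0.044],
)

```text
clock: 8.87
eef_pos: [0.5213, 0.2174, 0.092]
tcp_rot: [[0.123, 0.992, 0.0], [0.992, -0.123, 0.0], [0.0, 0.0, -1.0]]
contact_force: [4.9, -0.9, -4.7]
opening: 0.0113
grip_force: 25.0
```

Emit:
carry_out(
  plan=[0,0,0,0,0,0,0,0,0,0,0,0,0,0,0,0,0,0,0,0,0,0,0,0,0,0,0,0,0,0,0,0,0,0,0,0,0,0,0,0,0,0,0,0,0,0,0,0],
)

```text
clock: 9.53
eef_pos: [0.5212, 0.2174, 0.092]
tcp_rot: [[0.128, 0.992, 0.0], [0.992, -0.128, 0.0], [0.0, 0.0, -1.0]]
contact_force: [5.3, -0.3, -5.3]
opening: 0.012
grip_force: 25.0
```

```bash
python3 -c "from h import *;rep()"
```

```text
{'clock': 9.5333, 'eef_pos': [0.5212, 0.2174, 0.092], 'contact_force': [5.2692, -0.2912, -5.2998], 'moment': [-0.0991, -0.8906, 0.0419], 'opening': 0.012, 'grip_force': 24.9848} q6 17.754478428817084 yaw_x 82.62331260415326
```

Now I release (about 1.3 s for full opening), rise straight up and look.

Emit:
carry_out(
  plan=[0,0,0,0,0,0,0,0,0,0,0,0,0,0,0,0,0,0,0,0,0,0,0,0,0,0,0,0,0,0,0,0,0,0,0,0,0,0,0,0,0,0,0,0,0,0,0,0],
  fingers=1,
)

```text
clock: 10.2
eef_pos: [0.5211, 0.2173, 0.092]
tcp_rot: [[0.128, 0.992, -0.0], [0.992, -0.128, -0.0], [-0.0, -0.0, -1.0]]
contact_force: [-0.2, -0.3, -0.0]
opening: 0.063
grip_force: 0.0
```

Emit:
carry_out(
  plan=[0,0,-0.5,0,0,0,0,0,-1.5,0,0,0,0,0,-1.5,0,0,0,0,0,-1.5,0,0,0,0,0,-1.5,0,0,0,0,0,-1.5,0,0,0,0,0,-1.5,0,0,0,0,0,-1.3,0,0,0],
)

```text
clock: 10.87
eef_pos: [0.5213, 0.2174, 0.2016]
tcp_rot: [[0.128, 0.992, 0.001], [0.992, -0.128, 0.0], [0.0, 0.001, -1.0]]
contact_force: [0.3, -0.5, -0.3]
opening: 0.092
grip_force: 0.0
```

Emit:
carry_out(
  plan=[0,0,0,0,0,0,0,0,0,0,0,0,0,0,0,0,0,0,0,0,0,0,0,0,0,0,0,0,0,0,0,0,0,0,0,0,0,0,0,0,0,0,0,0,0,0,0,0],
)

```text
clock: 11.53
eef_pos: [0.521, 0.2173, 0.1997]
tcp_rot: [[0.128, 0.992, -0.001], [0.992, -0.128, -0.0], [-0.0, -0.0, -1.0]]
contact_force: [0.2, -0.4, -0.2]
opening: 0.0915
grip_force: 0.0
```

Run:
```python
from h import *
s=read_state();d=snapshot("wrist");rep();np.save("w2.npy",[s,d],allow_pickle=True)
cv2.imwrite("pics/c3.png",cv2.resize(d["pixels"][125:225,195:320],None,fx=6,fy=6,interpolation=2))
```

```text
{'clock': 11.5833, 'eef_pos': [0.521, 0.2173, 0.1998], 'contact_force': [-0.1443, -0.2899, -0.3611], 'moment': [-0.1096, 0.0472, 0.0291], 'opening': 0.0917, 'grip_force': 0.0} q6 17.713457364330054 yaw_x 82.66479008420703
```

View pics/c3.png

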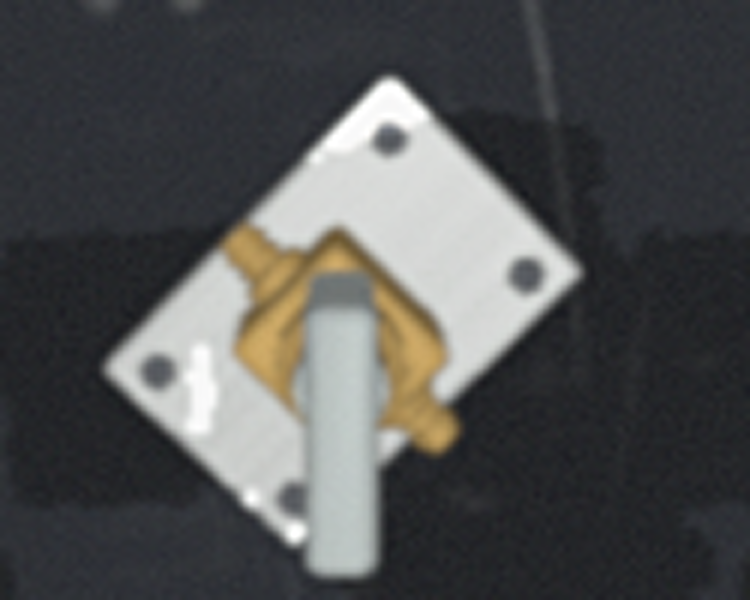

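The crop shows the wing nearly upright (x 306–378, y 308–575), with plate holes at (389,139), (526,274) and (158,372). I'll compute the angle between them.

Run:
```python
from h import *
s,d=np.load("w2.npy",allow_pickle=True)
C=lambda p:(np.array(p)+.5)/6-.5+[195,125]
yaw=lambda v:np.degrees(np.arctan2(v[1],v[0]))
for p in([(390,75),(583,270),(103,368)],[(389,139),(526,274),(158,372)]):
    w=onz(d,C(p),.01,s);print("long",yaw(w[0]-w[2]),np.linalg.norm(w[0]-w[2]),"short-90",yaw(w[1]-w[0])+90)
# edges of the plate fitted on a mask: sub-pixel lines from bright/dark crossings
g=cv2.cvtColor(d["pixels"],6).astype(float)
def edge(a,b,z,n=25):
    a,b=C([a,b]);u=(b-a)/np.linalg.norm(b-a);nr=np.array([-u[1],u[0]]);t=np.linspace(-3,3,61);P=[]
    for k in np.linspace(.12,.88,n):
        q=(a+(b-a)*k)+nr*t[:,None];v=cv2.remap(g.astype(np.float32),q[:,0].astype(np.float32)[None],q[:,1].astype(np.float32)[None],1)[0]
        e=np.abs(np.gradient(cv2.GaussianBlur(v[None],(0,0),4)[0]));P.append(q[e.argmax()])
    w=onz(d,P,z,s)[:,:2].astype(np.float32);l=cv2.fitLine(w,cv2.DIST_HUBER,0,.0003,.01).ravel()
    return yaw(l[:2])%180
print("plate long",edge((225,248),(390,75),.01),edge((103,368),(220,248),.01),"short+90",(edge((390,75),(583,270),.01)+90)%180,(edge((103,368),(285,545),.01)+90)%180)
print("wing",edge((308,310),(306,560),.106),edge((375,310),(379,560),.106))
```

```text
long 37.95517063696963 0.08981621019475884 short-90 38.13721264110641
long 37.89781152066089 0.07226712854578207 short-90 38.5520124602699
plate long 38.417076 38.15142 short+90 37.541245 37.998352
wing 82.725044 84.506996
```

```bash
python3 -c "from workcell import *;print(sign_off())"
```

```text
the job is handed in; nothing more can be done
None
```

I turned the wing valve clockwise to its stop and backed it off 45° (measured within about 1°). I then let go and handed the job in at about 11.6 s; the robot never went near the round-headed valve.

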